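# Start the star knob of a bead-drilling jig cleanly and clamp the beads

## Task

Clamp the row of amber beads in the drilling jig. First swing the red slotted washer fully home around the stud, under the black star knob. Then, pressing lightly, turn the knob backwards (anticlockwise seen from above) until it drops into the start of its thread with a click, and only then screw it forwards (clockwise) until it sits snug on the washer and stays tight; never force it, whether pressing or turning, and leave the things around the jig where they are.

Things in the scene. Friction and masses are not known exactly. Their poses are not given: they have to be found in the camera images.
- jig: Fixed aluminium jig plate, 170 x 170 x 22 mm. Origin on the table under the stud axis (plate centre); x points to the bead row (60 mm from the stud), y to where the washer's peg ends up. A brass T-shaped strap over the beads, top 40 mm above the table. The washer's pivot is at x 0, y -45 mm.
- washer (a joint): Swing angle (rad) of the red C-shaped washer about its vertical pivot on the jig; grows clockwise seen from above; at its stop, 1.30, the washer is home round the stud; 0 is farthest out. Light friction (under 1 N at the peg). Plate 5 mm thick, its top 42 mm above the table.
- washer_peg (a point): Centre of the top of the washer's upright black peg, 12 mm across, 22 mm tall above the washer's top, its top 64 mm above the table, 105 mm from the pivot. When the washer is home the peg stands at jig x 0, y +60 mm.
- stud: Steel stud, 20 mm core, on the jig's origin, with one coarse right-hand thread hidden inside the knob; where it starts is not marked. Origin on its axis at table height. Turned forwards before the drop, the knob binds on a guard tooth within 0.2 to 1.1 rad. More than 30 N between knob and thread (pressing, lifting, turning against a stop) damages it; tightening beyond 120 N does too.
- knob: Black eight-lobed star knob captive on the stud. Origin on the stud axis, z up; one lobe lies on its x axis. It starts loose on top of the thread: pressed down it rests on the crest, climbs 2.6 mm per rad as it is turned backwards (anticlockwise from above), and 0.3 to 1.5 rad from the start runs off the end and, if pressed, drops 7.5 mm (the click). A stop ends backward turning 0.4 rad later.
- knob_top (a point): Centre of the knob's top face, on the axis; head (50 mm across lobes) from here to 27 mm below, steel hub (38 mm across) to 58 mm below. After the drop turn forwards some 2 to 2.7 rad in all, pressing with about 4 N; it sinks 2.6 mm per rad to the washer. Running torque is about 0.05 N m, 0.15 N m is snug, over 0.3 N m is too tight (the hand's give lets it rise 0.03 or so per 0.1 rad).
- knob_lift (a joint): Height of the knob on the stud, m, up positive; 0 on the crest's highest point (knob top then 112 mm above the table). Starts at +0.003 to +0.004; -0.0075 to -0.006 after the drop, pressed down; -0.0116 when the hub just touches the washer; below -0.0140 only without the washer. Friction holds it where it is left: it drops only if pressed (some 4 N).
- pliers: Bystander: red-handled pliers, about 150 mm long, 14 mm high, lying beside the jig; origin at the pivot's underside.
- spool_gold: Bystander: spool of golden thread, 40 mm across, 60 mm tall; origin under its centre.
- spool_green: Bystander: green spool, 40 mm across, 60 mm tall; origin under its centre.
- spool_red: Bystander: red spool near the jig, 40 mm across, 60 mm tall; origin under its centre.
- calculator: Bystander: grey calculator 70 x 110 x 13 mm; origin under its centre.
- dish: Bystander: round brass dish, 84 mm across, 16 mm tall; origin under its centre.
- glue: Bystander: small bottle with a red cap, 32 mm across, 75 mm tall, near the jig; origin under its centre.

How it is judged:
By the outcome, as a careful person would: the job done as asked, in the order asked, and still so for the second after the job is handed in, with the robot touching nothing.
It also fails if it takes over 67 s, if anything falls off the work surface, if the arm or the gripper's body presses on something with over 40 N, if the wrist force passes 120 N, or if a joint passes its speed limit or range.

## Robot

A 6-joint arm with a two-finger parallel gripper is mounted at the origin on the work surface. World frame = base frame: x ahead of the robot, y to its left, z up, the work surface at z = 0. Lengths are in mm, angles in rad, forces in N, time in s.
With the tool pointing down it reaches from about 350 to 875 mm from the base axis. Payload 15.5 kg.
Tool frame: the origin (TCP) lies on the front face of the gripper's body, between the roots of the fingers; the fingertips stand 73 mm ahead of it and the grasp point (between the pads) lies 54 mm ahead of it (env.grasp_offset is the distance from the TCP to the grasp point, in mm); z points along the fingers, y is the line along which they close (so a half turn about z gives the same grasp; the last joint's range is limited). The gripper opens to 85 mm and grips with 20 to 120 N. Pads are 22 mm wide; open, the fingers measure 114 mm over their backs; the gripper's body (76 mm by 85 mm) begins 54 mm behind the grasp point. The pads swing forward as they close: fully open they stand 13 mm farther back than shut.
Start: joints at [1.097, 0.494, 1.345, -0, 1.302, -0.096], TCP at [230.544, 580.928, 303.877] pointing down, gripper open.
Joint ranges: [-2.91, 2.91], [-0.82, 2.16], [0.22, 2.67], [-1.22, 4.37], [0.12, 2.79], [-3.08, 3.08]. Speed limits (rad/s): [1.89, 1.89, 2.57, 3.01, 3.01, 3.01].

## Interface

Orientations are given as a unit quaternion [x, y, z, w].
In Python, from cell import env gives the robot as it stands.
- The arm moves only by the tool play_rows, never from a script. Its argument "series" is text: rows parted by semicolons, each of 5 numbers parted by spaces: the opening, from 0 (shut) to 1 (fully open), then the shift along the tool's x, y, z in units of 40 mm (1.0 is 40 mm), then the turn about the tool's z in units of 6 degrees (1.0 is 6 degrees). In form: gripper x y z roll; .... A call has 1 to 12 rows; each row shifts and turns the commanded pose from where the row before left it, along the tool's axes as they then stand; what a row does not reach is not made up. A row lasts 1/8 s, in which the tool goes at most 62.5 mm and 10.7 degrees, less where a joint would pass 70% of its speed; a pose out of reach is approached as far as the arm can. A call is refused whole if a number of a shift passes 1 or a number of a turn 1, either way. A call with a gripper value outside its range is refused whole. The fingers move at their own pace and stop on an object; "force" is the grip in N (left out, the last holds). Time passes only in rows, so rows that do not move let the fingers close. It gives the time, the measured TCP pose, the force, the opening and the grip force at its end, in the units of the state.
- env.read_state(): the state, without advancing time (a new reading comes with each control period).
- env.grab_frame(name): name is "scene" or "top" or "wrist"; returns a dict with "image" (420x560x3 uint8, red, green, blue), "range_z" (420x560 float32, mm along the optical axis (not along the pixel's ray), 0 where there is no reading), "fx", "fy", "cx", "cy" (pixels), "pose" (4x4, takes a point from camera to world coordinates). Camera axes: x right, y up, looking along -z (the intrinsics and any distortion apply to the point x, -y, -z); pixel columns grow to the right and rows downward; lengths in mm; the calibration is good to about 2 mm. A picture is of the moment at which its call begins.
- env.close_job(): hands the job in; it is judged then, once.
The state is a dict: "time": time; "joint_positions": joint angles; "joint_velocities": joint speeds; "joint_efforts": joint torques, N m; "ee_pos": TCP position; "ee_rot": TCP orientation; "contact_force": force on the tool from outside, world axes, zero at the start; "ft_torque": the same for the moment, N m; "opening": finger opening in mm; "finger_force": force on a finger pad.
Only numpy, scipy, OpenCV 4.12 (cv2) and the standard library are available. Lean on these libraries where they do the work, as an engineer would, in place of code of your own. Each camera call takes 0.05 s, during which the arm holds its last target. There are 200 camera calls.

## Working session

There is one attempt and no reset: what is moved stays moved. The work goes in short steps, Python scripts to look and compute and a tool call to move; the robot and the scene stay as the last step left them, time stands still between calls to the robot, and variables do not carry over. Pictures are saved under pics/ and viewed, at most 10 in all, crops included, and the job is handed in when it is done.

Besides the shell and the picture viewer there is one more tool, called after ">>>" in YAML: its name, and indented under it one key for each argument. play_rows: Moves the arm, as the interface text tells. Its arguments: {"type":"object","properties":{"series":{"type":"string"},"force":{"type":"number"}},"required":["series"]}

```bash
mkdir -p pics; ls; cat > h.py <<'E'
from cell import env
import numpy as np, cv2
def grab(n,fn=None):
    f=env.grab_frame(n)
    if fn: cv2.imwrite('pics/'+fn,f['image'][:,:,::-1])
    return f
def world(f):
    z=f['range_z'];v,u=np.mgrid[:z.shape[0],:z.shape[1]]
    x=(u-f['cx'])/f['fx']*z;y=(v-f['cy'])/f['fy']*z
    P=np.stack([x,-y,-z,np.ones_like(z)],-1)@f['pose'].T
    P=P[...,:3];P[z==0]=np.nan
    return P
E
python3 - <<'E'
from h import *
s=env.read_state();print(s)
np.set_printoptions(precision=3,suppress=True)
for n in('top','scene'):
    f=grab(n,n+'0.png');np.savez(n+'0.npz',**{k:f[k] for k in f});print(n,f['fx'],f['cx'],f['cy'],f['pose'],f.keys())
E
```

```text
pics
{'time': 0.0, 'joint_positions': array([ 1.09748547e+00,  4.94175041e-01,  1.34611043e+00,  8.50313863e-06,
        1.30248924e+00, -9.54770304e-02]), 'joint_velocities': array([-0.00042078, -0.00128022, -0.00012263,  0.0007    ,  0.00090106,
        0.00049861]), 'joint_efforts': array([ 1.31417873e-03, -8.82126188e+01, -3.83893991e+01,  6.77955313e-05,
        9.68345819e-03,  1.01704126e-05]), 'ee_pos': array([230.43050097, 580.69182817, 303.31227552]), 'ee_rot': array([ 1.87796265e-01,  9.82207826e-01, -5.66135380e-04, -1.69761676e-04]), 'contact_force': array([-0.05809484,  0.3536932 , -0.368152  ]), 'ft_torque': array([ 0.00753153, -0.00632179, -0.02789853]), 'finger_force': 0.0, 'opening': 85.28370303919279}
top 408.67475828793636 282.85968151533825 201.9008946213642 [[   0.014    0.983   -0.183  380.247]
 [  -1.       0.016    0.008   -3.867]
 [   0.011    0.183    0.983 1232.616]
 [   0.       0.       0.       1.   ]] dict_keys(['image', 'range_z', 'fx', 'fy', 'cx', 'cy', 'pose'])
scene 527.3562888271804 273.80704810655254 215.04942812635437 [[  -0.606   -0.618    0.501 1212.07 ]
 [   0.795   -0.456    0.4    459.813]
 [  -0.019    0.641    0.768 1020.661]
 [   0.       0.       0.       1.   ]] dict_keys(['image', 'range_z', 'fx', 'fy', 'cx', 'cy', 'pose'])
```

View pics/top0.png

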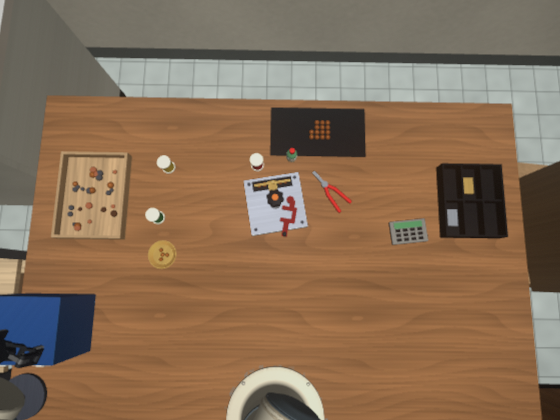

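View pics/scene0.png

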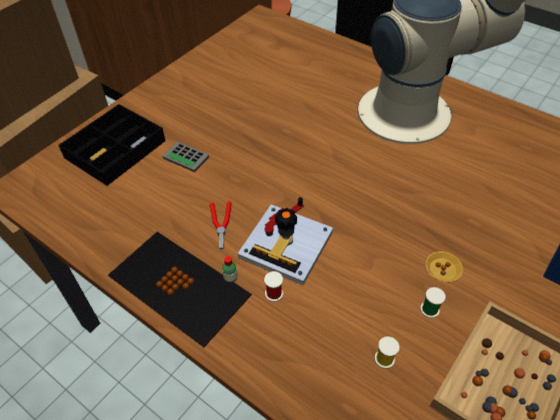

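```bash
python3 - <<'E'
from h import *
np.set_printoptions(precision=1,suppress=True)
for n in('top','scene'):
    f=dict(np.load(n+'0.npz'));P=world(f);im=f['image'].astype(int);np.save(n+'P.npy',P)
    X,Y,Z=P[...,0],P[...,1],P[...,2]
    roi=(X>420)&(X<720)&(Y>-120)&(Y<140)
    m=roi&(Z>16)&(Z<28)&(im.min(-1)>110)
    p=P[m][:,:2].astype(np.float32);
    mm=cv2.morphologyEx(m.astype(np.uint8),cv2.MORPH_OPEN,np.ones((3,3)))>0
    p=P[mm][:,:2].astype(np.float32)
    print(n,'plate',m.sum(),cv2.minAreaRect(p),np.nanmedian(Z[mm]))
    k=roi&(Z>98)&(Z<125);print('knob',k.sum(),np.median(P[k],0),cv2.minEnclosingCircle(P[k][:,:2].astype(np.float32)))
    o=roi&(im[...,0]>150)&(im[...,1]>50)&(im[...,1]<120)&(im[...,2]<80)&(Z>90);print('orange',o.sum(),P[o].mean(0) if o.any() else 0)
    r=roi&(im[...,0]>1.8*im[...,1]+10)&(im[...,0]>1.8*im[...,2]+10)&(Z>33)&(Z<50);print('red',r.sum(),P[r].mean(0),P[r].min(0),P[r].max(0))
    g=roi&(Z>54)&(Z<75);print('peg?',g.sum())
    q=P[g];print(q[np.argsort(q[:,0])][:14])
E
python3 -c "
import cv2
a=cv2.imread('pics/top0.png')[140:250,230:370];b=cv2.imread('pics/scene0.png')[180:310,200:360]
cv2.imwrite('pics/c.png',cv2.hconcat([cv2.resize(a,(400,314)),cv2.resize(b,(386,314))]))"
```

```text
top plate 2153 ((603.1441650390625, 11.295890808105469), (169.70831298828125, 169.774658203125), 10.263954162597656) 22.45631368176612
knob 216 [601.9  12.1 114.2] ((602.9263305664062, 11.956228256225586), 24.869396209716797)
orange 13 [603.5  12.  115.8]
red 213 [566.7 -31.1  42.5] [503.3 -49.7  33.4] [709.6  69.6  48.4]
peg? 56
[[502.  -17.8  57.1]
 [502.  -14.9  56.6]
 [504.  -20.5  66.2]
 [504.4 -12.   61.3]
 [504.4 -14.9  61.6]
 [504.4 -17.7  62. ]
 [506.7 -17.6  66.8]
 [507.  -11.9  63.4]
 [507.3 -14.8  61.5]
 [507.5 -20.6  60.7]
 [509.7 -20.5  66.6]
 [510.1 -17.6  62.9]
 [510.1 -14.8  62.4]
 [510.2 -11.9  60.9]]
scene plate 2565 ((605.8785400390625, 9.084434509277344), (170.81039428710938, 171.0562744140625), 10.362203598022461) 22.382917021120136
knob 332 [611.8  12.7 113.1] ((606.3126831054688, 8.994633674621582), 26.245962142944336)
orange 39 [604.6   8.2 116.3]
red 185 [578.6 -31.7  42.1] [504.8 -54.9  34.3] [677.6  60.   49.8]
peg? 145
[[505.3 -21.3  61.7]
 [507.7 -16.7  63.2]
 [507.9 -25.5  61.3]
 [507.9 -16.6  67.2]
 [508.8 -21.9  64.5]
 [509.4 -15.3  58.5]
 [510.3 -17.9  64.8]
 [510.6 -20.6  63.3]
 [510.9 -17.3  62.1]
 [511.2 -14.3  64.4]
 [512.5 -13.2  59. ]
 [512.6 -13.   55.6]
 [512.8 -16.   61.1]
 [513.7 -15.3  58.7]]
```

View pics/c.png

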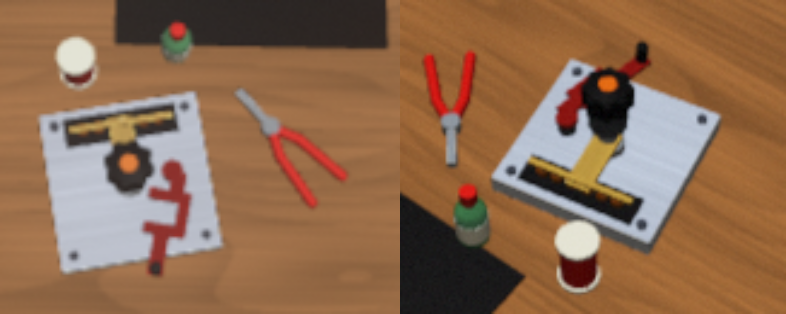

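>>> play_rows:
  series: "0.35 -1 -0.94 0 0; 0.35 -1 -0.94 0 0; 0.35 -1 -0.94 0 0; 0.35 -1 -0.94 0 0; 0.35 -1 -0.94 0 0; 0.35 -1 -0.94 0 0; 0.35 -1 -0.94 0 0; 0.35 -1 -0.94 0 0; 0.35 -1 -0.94 0 0; 0.35 -1 -0.94 0 0; 0.35 -1 -0.94 0 0; 0.35 -1 -0.94 0 0"
  force: 20

```text
time: 1.6
ee_pos: [510.7, -17.3, 303.8]
ee_rot: [0.188, 0.982, 0.0, -0.0]
contact_force: [1.4, 1.0, -0.0]
opening: 29.9
finger_force: 0.0
```

>>> play_rows:
  series: "0.35 0 0 0.5 -1; 0.35 0 0 0.5 -1;0.35 0 0 0.5 0;0.35 0 0 0 0"

```text
time: 2.1
ee_pos: [509.5, -15.4, 242.8]
ee_rot: [0.084, 0.996, 0.0, -0.001]
contact_force: [0.0, -0.6, 0.4]
opening: 29.7
finger_force: 0.0
```

```bash
cat >> h.py <<'E'
def tool():
    s=env.read_state();a,b=s['ee_rot'][:2];n=np.hypot(a,b);a/=n;b/=n
    tx=np.array([2*a*a-1,2*a*b]);ty=np.array([2*a*b,2*b*b-1])
    return s,tx,ty,np.degrees(np.arctan2(ty[1],ty[0]))
def to(x,y,z):
    s,tx,ty,yaw=tool();d=np.array([x,y])-s['ee_pos'][:2]
    return np.round([d@tx/40,d@ty/40,(s['ee_pos'][2]-z)/40],3)
def stat():
    s,tx,ty,yaw=tool()
    print('t%.2f'%s['time'],'p',s['ee_pos'].round(1),'yaw %.1f'%yaw,'F',s['contact_force'].round(1),'T',s['ft_torque'].round(3),'op %.1f'%s['opening'],'ff %.1f'%s['finger_force'],'j',s['joint_positions'].round(2),'rot',s['ee_rot'].round(3))
E
python3 - <<'E'
from h import *
np.set_printoptions(precision=1,suppress=True)
stat()
f=grab('wrist','w0.png');P=world(f);np.save('w0P.npy',P)
X,Y,Z=P[...,0],P[...,1],P[...,2];im=f['image'].astype(int)
g=(np.hypot(X-509,Y+16)<20)&(Z>58)&(Z<75);print(g.sum(),cv2.minEnclosingCircle(P[g][:,:2].astype(np.float32)),np.median(P[g],0))
print(to(509,-16,124))
k=(np.hypot(X-604,Y-10)<35)&(Z>105)&(Z<125);print('knob',k.sum(),cv2.minEnclosingCircle(P[k][:,:2].astype(np.float32)) if k.any() else 0, np.median(Z[k]))
E
```

```text
t2.10 p [509.5 -15.4 242.8] yaw 80.3 F [ 0.  -0.6  0.4] T [-0.  0. -0.] op 29.7 ff 0.0 j [-0.1  0.4  1.7 -0.   1.  -1.6] rot [ 0.1  1.   0.  -0. ]
171 ((508.523681640625, -18.326059341430664), 5.970284461975098) [507.8 -18.1  63.9]
[ 0. -0.  3.]
knob 602 ((599.96533203125, -6.711971759796143), 17.801977157592773) 113.34970758310995
```

View pics/w0.png

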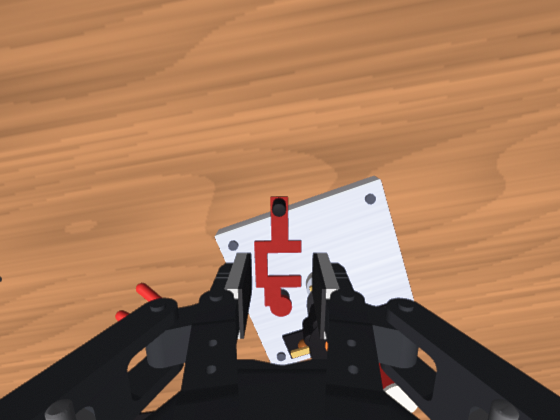

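>>> play_rows:
  series: "0.35 0 -0.04 0.99 0; 0.35 0 0 0.99 0; 0.35 0 0 0.7 0; 0.35 0 0 0.3 0; 0.35 0 0 0 0; 0.35 0 0.22 0 0; 0.35 0 0 0 0"

```text
time: 3.02
ee_pos: [512.0, -7.8, 125.7]
ee_rot: [0.084, 0.996, -0.0, 0.001]
contact_force: [0.4, -1.3, -1.0]
opening: 30.2
finger_force: 0.0
```

>>> play_rows:
  series: "0.35 -0.014 0.275 0 1; 0.35 -0.014 0.275 0 1; 0.35 -0.014 0.275 0 1; 0.35 -0.014 0.275 0 1; 0.35 -0.014 0.275 0 1; 0.35 -0.014 0.275 0 1; 0.35 -0.014 0.275 0 1; 0.35 -0.014 0.275 0 1; 0.35 -0.014 0.275 0 1; 0.35 -0.014 0.275 0 1; 0.35 0 0 0 0"

```text
time: 4.4
ee_pos: [579.1, 73.0, 125.2]
ee_rot: [0.571, 0.821, 0.0, 0.001]
contact_force: [-0.1, -0.2, 0.5]
opening: 29.6
finger_force: 0.0
```

```bash
python3 - <<'E'
from h import *
stat()
f=grab('top','t1.png');cv2.imwrite('pics/t1.png',cv2.resize(f['image'][140:250,230:370,::-1],(560,440)))
print(to(593.8,69.2,124))
E
```

```text
t4.40 p [579.1  73.  125.2] yaw 20.4 F [-0.1 -0.2  0.5] T [-0.024 -0.054  0.033] op 29.6 ff 0.0 j [ 0.02  0.66  1.62  0.    0.86 -0.33] rot [0.571 0.821 0.    0.001]
[-0.219  0.326  0.027]
```

View pics/t1.png

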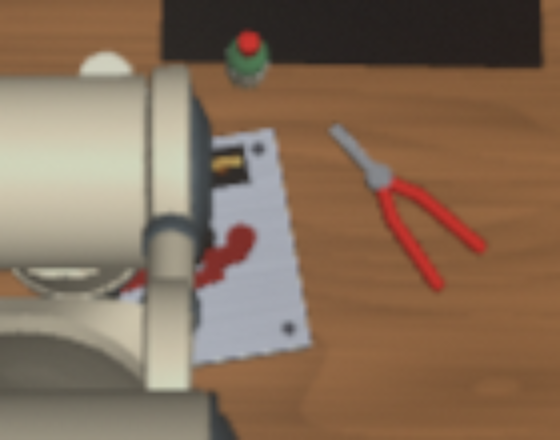

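>>> play_rows:
  series: "0.35 -0.014 0.275 0 1; 0.35 -0.007 0.19 0 0.7; 0.35 0 0.05 0 0;0.35 0 0.05 0 0;0.35 0 0.03 0 0;0.35 0 0 0 0"

```text
time: 5.2
ee_pos: [601.5, 78.5, 124.7]
ee_rot: [0.641, 0.767, -0.0, 0.0]
contact_force: [-0.1, 0.5, -0.4]
opening: 29.9
finger_force: 0.0
```

```bash
python3 - <<'E'
from h import *
stat()
E
```

```text
t5.20 p [601.5  78.5 124.7] yaw 10.2 F [-0.1  0.5 -0.4] T [ 0.016 -0.001  0.022] op 29.9 ff 0.0 j [ 0.03  0.68  1.56 -0.    0.9  -0.15] rot [ 0.641  0.767 -0.     0.   ]
```

>>> play_rows:
  series: "0.35 -0.12 0 0 0; 0.35 -0.06 0.03 0 0; 0.35 0 0.03 0 0;0.35 0 0.03 0 0;0.35 0 0.03 0 0;0.35 0 0 0 0"

```text
time: 5.95
ee_pos: [604.6, 71.7, 123.9]
ee_rot: [0.642, 0.767, -0.003, -0.002]
contact_force: [-16.0, -3.9, 7.9]
opening: 30.0
finger_force: 8.5
```

```bash
python3 - <<'E'
from h import *
stat()
E
```

```text
t5.95 p [604.6  71.7 123.9] yaw 10.2 F [-16.   -3.9   7.9] T [-0.8    2.852  0.063] op 30.0 ff 8.5 j [ 0.02  0.69  1.55 -0.    0.91 -0.16] rot [ 0.642  0.767 -0.003 -0.002]
```

>>> play_rows:
  series: "0.35 0 -0.17 0 0; 0.35 0 0 -0.5 0; 0.35 0 0 -1 0; 0.35 0 0 -1 0;1 -0.75 -0.1 -0.5 0;1 -0.75 0 0 0;1 0 0 0 -1;1 0 0 0 -1;1 0 0 0 -1;1 0 0 0 -1;1 0 0 0 -1;1 0 0 0 -1"

```text
time: 7.45
ee_pos: [607.6, 11.1, 244.8]
ee_rot: [0.372, 0.928, 0.0, 0.0]
contact_force: [0.4, 0.7, 0.2]
opening: 85.7
finger_force: 0.0
```

>>> play_rows:
  series: "1 0 0 0 -1;1 0 0 0 -1;1 0 0 0 -1;1 0 0 0 -1;1 0 0 0 -1;1 0 0 0 -1;1 0 0 0 0"

```text
time: 8.32
ee_pos: [607.6, 11.2, 244.8]
ee_rot: [0.069, 0.998, 0.0, 0.0]
contact_force: [-0.5, 0.4, -1.3]
opening: 85.5
finger_force: 0.0
```

```bash
python3 - <<'E'
from h import *
np.set_printoptions(precision=1,suppress=True)
stat()
f=grab('wrist','w1.png');P=world(f);np.savez('w1.npz',P=P,im=f['image'])
X,Y,Z=P[...,0],P[...,1],P[...,2];im=f['image'].astype(int)
k=(np.hypot(X-604,Y-10)<35)&(Z>107)&(Z<125);c=P[k][:,:2].astype(np.float32)
print(k.sum(),cv2.minEnclosingCircle(c),np.median(Z[k]))
o=k&(im[...,0]>1.6*im[...,1]);print('orange',o.sum(),P[o].mean(0))
g=(Z>58)&(Z<70)&(np.hypot(X-594,Y-69)<20);print('peg',g.sum(),cv2.minEnclosingCircle(P[g][:,:2].astype(np.float32)) if g.any() else 0)
E
```

```text
t8.32 p [607.6  11.2 244.8] yaw 82.1 F [-0.5  0.4 -1.3] T [-0. -0.  0.] op 85.5 ff 0.0 j [-0.1  0.5  1.5  0.   1.1 -1.5] rot [0.1 1.  0.  0. ]
3425 ((604.2235717773438, 9.874968528747559), 24.666091918945312) 113.99031206687306
orange 617 [604.3   9.5 115.7]
peg 181 ((593.9180297851562, 68.8289566040039), 5.9866156578063965)
```

View pics/w1.png

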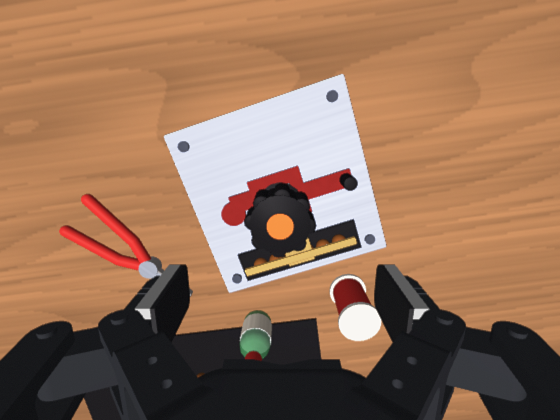

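```bash
python3 - <<'E'
from h import *
d=np.load('w1.npz');P=d['P'];im=d['im'].astype(int)
X,Y,Z=P[...,0]-604.25,P[...,1]-9.8,P[...,2]
r=np.hypot(X,Y);t=np.degrees(np.arctan2(Y,X))
for lo in(108,100):
    k=(Z>lo)&(Z<122)&(r<30)&(im[...,0]<1.6*im[...,1]+20)
    b=np.arange(-180,180,6);h=np.array([np.percentile(r[k&(t>=a)&(t<a+6)],98) for a in b])
    print(h.round(1)); c=np.sum(h*np.exp(1j*8*np.radians(b+3)));print('lobe phase',np.degrees(np.angle(c))/8,2*abs(c)/len(b))
print(to(604.3,9.9,0))
cv2.imwrite('pics/k.png',cv2.resize(d['im'][170:270,230:330,::-1],(500,500),interpolation=2))
E
```

```text
[21.5 20.7 20.4 23.2 24.2 24.5 23.6 22.9 20.8 20.1 21.8 23.3 24.1 24.1
 23.7 21.9 20.5 20.4 23.  23.6 24.2 24.1 23.  20.7 20.7 20.6 23.6 24.2
 24.3 23.1 22.  21.2 20.9 22.4 23.4 24.2 23.8 23.  20.7 20.7 21.  24.
 24.2 24.2 24.  22.2 20.6 20.4 22.  23.9 24.4 24.4 23.  20.8 20.8 22.
 23.8 24.4 24.5 23.8]
lobe phase -11.468241494819406 2.0027699723593093
[22.1 20.8 20.6 23.3 24.4 24.5 23.6 22.9 20.8 20.7 22.4 23.7 24.1 24.1
 23.7 21.9 20.5 20.4 23.  23.6 24.2 24.1 23.  20.7 20.7 20.6 23.6 24.2
 24.3 23.1 22.  21.2 20.9 22.4 23.4 24.2 23.8 23.  20.7 20.7 21.  24.
 24.2 24.2 24.3 22.5 20.8 20.4 22.  23.9 24.6 24.5 23.4 21.  20.8 22.4
 24.1 24.4 24.7 24. ]
lobe phase -11.45865035030495 1.9628646587661365
[ 0.076 -0.043  6.118]
```

View pics/k.png

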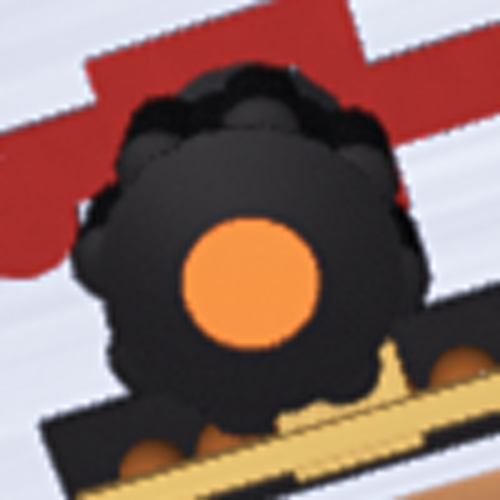

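>>> play_rows:
  series: "1 0.08 -0.04 0 0;1 0 0 0 1;1 0 0 0 1;1 0 0 0 1;1 0 0 0 1;1 0 0 0 0.35;1 0 0 0.9 0;1 0 0 0.9 0;1 0 0 0.4 0;1 0 0 0 0"
  force: 40

```text
time: 9.62
ee_pos: [603.8, 10.2, 156.2]
ee_rot: [0.292, 0.956, -0.0, -0.001]
contact_force: [0.5, 0.6, 0.1]
opening: 85.1
finger_force: 0.0
```

```bash
python3 - <<'E'
from h import *
stat();print(to(604.3,9.9,157))
E
```

```text
t9.62 p [603.8  10.2 156.2] yaw 56.1 F [0.5 0.6 0.1] T [ 0.002 -0.022  0.008] op 85.1 ff 0.0 j [-0.08  0.64  1.55 -0.    0.96 -1.06] rot [ 0.292  0.956 -0.    -0.001]
[-0.013  0.001 -0.02 ]
```

>>> play_rows:
  series: "0.3 0 0 0 0;0.3 0 0 0 0;0.3 0 0 0 0;0.3 0 0 0 0;0.3 0 0 0 0"
  force: 40

```text
time: 10.25
ee_pos: [604.5, 10.2, 157.0]
ee_rot: [0.292, 0.956, 0.0, 0.001]
contact_force: [3.8, 0.9, 1.9]
opening: 45.7
finger_force: 43.3
```

```bash
python3 - <<'E'
from h import *
stat()
E
```

```text
t10.25 p [604.5  10.2 157. ] yaw 56.1 F [3.8 0.9 1.9] T [ 0.362 -0.686  0.018] op 45.7 ff 43.3 j [-0.08  0.64  1.55  0.    0.96 -1.06] rot [0.292 0.956 0.    0.001]
```

>>> play_rows:
  series: "0.3 0 0 0.025 0;0.3 0 0 0.025 0;0.3 0 0 0.025 0;0.3 0 0 0.025 0;0.3 0 0 0 0"

```text
time: 10.88
ee_pos: [604.5, 10.2, 152.6]
ee_rot: [0.292, 0.956, 0.0, 0.0]
contact_force: [6.5, 2.4, -0.7]
opening: 46.1
finger_force: 43.1
```

>>> play_rows:
  series: "0.3 -0.008 0.01 0.025 0;0.3 0 0 0.01 0;0.3 0 0 0 0"

```text
time: 11.25
ee_pos: [604.7, 10.2, 151.6]
ee_rot: [0.292, 0.956, -0.0, 0.0]
contact_force: [1.5, 0.3, 9.8]
opening: 46.0
finger_force: 44.0
```

>>> play_rows:
  series: "0.3 0 0 -0.0068 -1;0.3 0 0 -0.0068 -1;0.3 0 0 -0.0068 -1;0.3 0 0 0 0"

```text
time: 11.75
ee_pos: [604.6, 10.3, 152.3]
ee_rot: [0.138, 0.99, -0.0, 0.0]
contact_force: [1.9, 1.1, 7.2]
opening: 45.7
finger_force: 43.9
```

```bash
python3 - <<'E'
from h import *
stat()
E
```

```text
t11.75 p [604.6  10.3 152.3] yaw 74.1 F [1.9 1.1 7.2] T [ 0.313 -0.417  0.065] op 45.7 ff 43.9 j [-0.08  0.64  1.55 -0.    0.95 -1.38] rot [ 0.138  0.99  -0.     0.   ]
```

>>> play_rows:
  series: "0.3 0 0 -0.0065 -1;0.3 0 0 -0.0065 -1;0.3 0 0 0 0"

```text
time: 12.12
ee_pos: [604.6, 10.3, 152.8]
ee_rot: [0.034, 0.999, -0.0, 0.0]
contact_force: [1.8, 1.1, 7.8]
opening: 46.1
finger_force: 43.8
```

>>> play_rows:
  series: "0.3 0 0 -0.0065 -1;0.3 0 0 -0.0065 -1;0.3 0 0 0 0"

```text
time: 12.5
ee_pos: [604.6, 10.3, 153.3]
ee_rot: [-0.07, 0.998, -0.0, 0.0]
contact_force: [2.0, 1.5, 8.1]
opening: 46.1
finger_force: 43.9
```

>>> play_rows:
  series: "0.3 0 0 -0.0065 -1;0.3 0 0 -0.0065 -1;0.3 0 0 0 0"

```text
time: 12.88
ee_pos: [604.6, 10.3, 153.9]
ee_rot: [-0.174, 0.985, -0.0, 0.0]
contact_force: [1.0, 0.1, 9.2]
opening: 46.2
finger_force: 43.9
```

>>> play_rows:
  series: "0.3 0 0 -0.0075 -1;0.3 0 0 -0.0075 -1;0.3 0 0 0 0"

```text
time: 13.25
ee_pos: [604.5, 10.3, 154.0]
ee_rot: [-0.275, 0.961, 0.0, -0.0]
contact_force: [4.7, 1.4, -1.9]
opening: 45.6
finger_force: 43.0
```

>>> play_rows:
  series: "0.3 0 0 0.04 0;0.3 0 0 0.04 0;0.3 0 0 0.04 0;0.3 0 0 0.02 0;0.3 0 0 0 0"

```text
time: 13.88
ee_pos: [604.6, 10.4, 148.5]
ee_rot: [-0.276, 0.961, 0.0, -0.0]
contact_force: [3.9, 2.2, -1.1]
opening: 45.9
finger_force: 43.1
```

```bash
python3 - <<'E'
from h import *
stat()
E
```

```text
t13.88 p [604.6  10.4 148.5] yaw 122.0 F [ 3.9  2.2 -1.1] T [ 0.356 -0.698 -0.037] op 45.9 ff 43.1 j [-0.08  0.65  1.55  0.    0.94 -2.21] rot [-0.276  0.961  0.    -0.   ]
```

>>> play_rows:
  series: "0.3 0 0 0.025 0;0.3 0 0 0.025 0;0.3 0 0 0.015 0;0.3 0 0 0 0"

```text
time: 14.38
ee_pos: [604.6, 10.4, 146.9]
ee_rot: [-0.276, 0.961, -0.0, 0.0]
contact_force: [-0.6, 2.9, 16.1]
opening: 46.1
finger_force: 44.9
```

>>> play_rows:
  series: "0.3 0 0 -0.025 0;0.3 0 0 0 0;0.3 0 0 0.0065 1;0.3 0 0 0.0065 1;0.3 0 0 0.0065 1;0.3 0 0 0 0"

```text
time: 15.12
ee_pos: [604.7, 10.4, 146.4]
ee_rot: [-0.121, 0.993, 0.0, 0.0]
contact_force: [3.4, 3.0, 6.7]
opening: 46.0
finger_force: 43.7
```

```bash
python3 - <<'E'
from h import *
stat()
E
```

```text
t15.12 p [604.7  10.4 146.4] yaw 103.9 F [3.4 3.  6.7] T [ 0.502 -0.43  -0.028] op 46.0 ff 43.7 j [-0.08  0.65  1.55  0.    0.94 -1.9 ] rot [-0.121  0.993  0.     0.   ]
```

>>> play_rows:
  series: "0.3 -0.009 0.004 0.0068 1;0.3 0 0 0.0068 1;0.3 0 0 0.0068 1;0.3 0 0 0.0068 1;0.3 0 0 0.0068 1;0.3 0 0 0 0"

```text
time: 15.88
ee_pos: [604.9, 10.4, 145.0]
ee_rot: [0.14, 0.99, -0.0, 0.0]
contact_force: [1.4, -1.2, 6.2]
opening: 45.7
finger_force: 43.7
```

```bash
python3 - <<'E'
from h import *
stat()
E
```

```text
t15.88 p [604.9  10.4 145. ] yaw 73.9 F [ 1.4 -1.2  6.2] T [ 0.037 -0.297 -0.065] op 45.7 ff 43.7 j [-0.08  0.65  1.55 -0.    0.94 -1.37] rot [ 0.14  0.99 -0.    0.  ]
```

>>> play_rows:
  series: "0.3 0 0 0.0068 1;0.3 0 0 0.0068 1;0.3 0 0 0.0068 1;0.3 0 0 0.0068 1;0.3 0 0 0.0068 1;0.3 0 0 0 0"

```text
time: 16.62
ee_pos: [604.8, 10.3, 143.7]
ee_rot: [0.391, 0.92, -0.0, 0.0]
contact_force: [1.7, -1.3, 6.2]
opening: 46.2
finger_force: 43.7
```

```bash
python3 - <<'E'
from h import *
stat()
E
```

```text
t16.62 p [604.8  10.3 143.7] yaw 43.9 F [ 1.7 -1.3  6.2] T [-0.16  -0.292 -0.055] op 46.2 ff 43.7 j [-0.08  0.65  1.55 -0.    0.93 -0.85] rot [ 0.391  0.92  -0.     0.   ]
```

>>> play_rows:
  series: "0.3 0 0 0.0068 1;0.3 0 0 0.0068 1;0.3 0 0 0.0068 1;0.3 0 0 0 0"

```text
time: 17.12
ee_pos: [604.8, 10.3, 143.1]
ee_rot: [0.53, 0.848, -0.0, 0.0]
contact_force: [-0.9, -1.5, 10.8]
opening: 46.0
finger_force: 44.2
```

```bash
python3 - <<'E'
from h import *
stat()
E
```

```text
t17.12 p [604.8  10.3 143.1] yaw 25.9 F [-0.9 -1.5 10.8] T [-0.191  0.06  -0.117] op 46.0 ff 44.2 j [-0.08  0.66  1.55 -0.    0.93 -0.53] rot [ 0.53   0.848 -0.     0.   ]
```

>>> play_rows:
  series: "0.3 0 0 0 1;0.3 0 0 0 0"

```text
time: 17.38
ee_pos: [604.7, 10.3, 143.1]
ee_rot: [0.574, 0.819, -0.0, 0.0]
contact_force: [0.4, -0.7, 12.2]
opening: 45.9
finger_force: 44.3
```

```bash
python3 - <<'E'
from h import *
stat()
E
```

```text
t17.38 p [604.7  10.3 143.1] yaw 19.9 F [ 0.4 -0.7 12.2] T [-0.152  0.036 -0.11 ] op 45.9 ff 44.3 j [-0.08  0.66  1.55 -0.    0.93 -0.43] rot [ 0.574  0.819 -0.     0.   ]
```

>>> play_rows:
  series: "0.3 0 0 -0.01 1;0.3 0 0 0 0.5;0.3 0 0 0 0"

```text
time: 17.75
ee_pos: [604.7, 10.3, 143.2]
ee_rot: [0.636, 0.772, -0.0, -0.0]
contact_force: [0.5, -1.7, 5.8]
opening: 45.7
finger_force: 43.7
```

```bash
python3 - <<'E'
from h import *
stat()
E
```

```text
t17.75 p [604.7  10.3 143.2] yaw 11.0 F [ 0.5 -1.7  5.8] T [-0.181 -0.235 -0.086] op 45.7 ff 43.7 j [-0.08  0.66  1.55 -0.    0.93 -0.27] rot [ 0.636  0.772 -0.    -0.   ]
```

>>> play_rows:
  series: "0.3 0 0 0 1;0.3 0 0 0 1;0.3 0 0 0 0"

```text
time: 18.12
ee_pos: [604.6, 10.3, 143.1]
ee_rot: [0.714, 0.701, -0.0, -0.0]
contact_force: [-0.4, -2.1, 5.1]
opening: 45.8
finger_force: 43.7
```

```bash
python3 - <<'E'
from h import *
stat()
E
```

```text
t18.12 p [604.6  10.3 143.1] yaw -1.1 F [-0.4 -2.1  5.1] T [-0.267 -0.316 -0.149] op 45.8 ff 43.7 j [-0.08  0.66  1.55 -0.    0.93 -0.06] rot [ 0.714  0.701 -0.    -0.   ]
```

>>> play_rows:
  series: "0.3 0 0 0 1;0.3 0 0 0 0.6;0.3 0 0 0 0"

```text
time: 18.5
ee_pos: [604.6, 10.4, 143.1]
ee_rot: [0.769, 0.639, -0.0, -0.0]
contact_force: [0.1, -1.1, 5.0]
opening: 45.7
finger_force: 43.6
```

```bash
python3 - <<'E'
from h import *
stat()
E
```

```text
t18.50 p [604.6  10.4 143.1] yaw -10.5 F [ 0.1 -1.1  5. ] T [-0.343 -0.208 -0.097] op 45.7 ff 43.6 j [-0.08  0.66  1.55 -0.    0.93  0.1 ] rot [ 0.769  0.639 -0.    -0.   ]
```

>>> play_rows:
  series: "0.3 0 0 0 1;0.3 0 0 0 0"

```text
time: 18.75
ee_pos: [604.7, 10.4, 143.0]
ee_rot: [0.801, 0.599, -0.0, 0.0]
contact_force: [0.1, -3.3, 3.1]
opening: 45.8
finger_force: 43.5
```

```bash
python3 - <<'E'
from h import *
stat()
for i in range(4):
    f=env.grab_frame('wrist');s=env.read_state();print(s['ft_torque'].round(3),s['contact_force'].round(1))
E
```

```text
t18.75 p [604.7  10.4 143. ] yaw -16.5 F [ 0.1 -3.3  3.1] T [-0.531 -0.119 -0.317] op 45.8 ff 43.5 j [-0.08  0.66  1.55 -0.    0.93  0.21] rot [ 0.801  0.599 -0.     0.   ]
[-0.597 -0.119 -0.211] [ 0.3 -2.5  4.1]
[-0.683 -0.027 -0.213] [-0.1 -4.4  4.4]
[-0.713 -0.069 -0.144] [-0.7 -3.5  3.8]
[-0.728 -0.031 -0.155] [-0.  -3.5  3.3]
```

>>> play_rows:
  series: "0.3 0 0 0 0.5;0.3 0 0 0 0"

```text
time: 19.2
ee_pos: [604.7, 10.6, 143.0]
ee_rot: [0.816, 0.577, -0.0, -0.0]
contact_force: [-1.0, -1.8, 2.2]
opening: 45.7
finger_force: 43.4
```

```bash
python3 - <<'E'
from h import *
stat()
for i in range(8):
    f=env.grab_frame('wrist');s=env.read_state();print(s['ft_torque'].round(3),s['contact_force'].round(1))
E
```

```text
t19.20 p [604.7  10.6 143. ] yaw -19.5 F [-1.  -1.8  2.2] T [-0.483 -0.063 -0.023] op 45.7 ff 43.4 j [-0.08  0.66  1.55 -0.    0.93  0.26] rot [ 0.816  0.577 -0.    -0.   ]
[-0.409 -0.055 -0.09 ] [-0.7 -2.7  2.5]
[-0.415 -0.058 -0.027] [-0.5 -2.1  2.5]
[-0.469 -0.065  0.01 ] [-1.1 -1.1  1.8]
[-0.398 -0.013  0.056] [-1.2 -0.9  2.8]
[-0.484  0.021  0.028] [-1.6 -1.   2.2]
[-0.456  0.142  0.068] [-1.4 -1.7  1.9]
[-0.424  0.064  0.064] [-1.3 -0.8  1.4]
[-0.428  0.063  0.039] [-2.2 -0.9  1.4]
```

```bash
python3 - <<'E'
from h import *
stat()
f=env.grab_frame('wrist');g=env.grab_frame('scene')
cv2.imwrite('pics/x.png',cv2.hconcat([cv2.resize(f['image'][:,:,::-1],(400,300)),cv2.resize(g['image'][160:310,190:390,::-1],(400,300))]))
P=world(f);X,Y,Z=P[...,0],P[...,1],P[...,2]
q=(Z>58)&(Z<70)&(np.hypot(X-594,Y-69)<20);print('peg',q.sum(),cv2.minEnclosingCircle(P[q][:,:2].astype(np.float32)) if q.any() else 0)
E
```

```text
t19.60 p [604.7  10.6 143. ] yaw -19.5 F [-2.2 -0.9  1.4] T [-0.428  0.063  0.039] op 45.8 ff 43.3 j [-0.08  0.66  1.55 -0.    0.93  0.26] rot [ 0.817  0.577 -0.    -0.   ]
peg 521 ((594.2772827148438, 68.9234390258789), 5.973830223083496)
```

View pics/x.png

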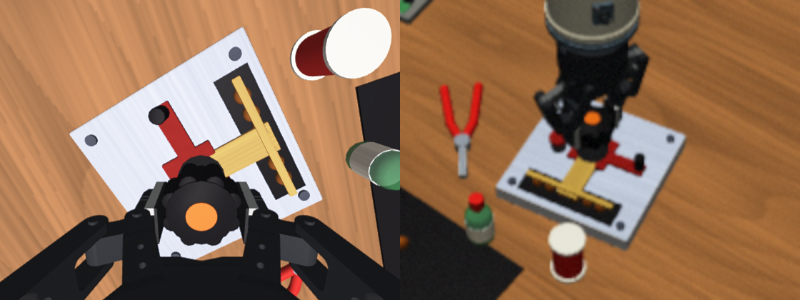

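```bash
python3 - <<'E'
from h import *
f=env.grab_frame('wrist');im=f['image'].astype(int);P=world(f)
s,tx,ty,yaw=tool()
Z=P[...,2];o=(im[...,0]>1.6*im[...,1])&(im[...,0]>150)&(Z>85)&(Z<130);c=P[o].mean(0);print('orange',o.sum(),c)
X,Y=P[...,0]-c[0],P[...,1]-c[1];r=np.hypot(X,Y);t=(np.degrees(np.arctan2(Y,X))-yaw)%360
k=(Z>c[2]-6)&(Z<c[2]+6)&(r<26)&~o;b=np.arange(0,360,5)
h=np.array([np.percentile(r[k&(t>=a)&(t<a+5)],98) if (k&(t>=a)&(t<a+5)).sum()>3 else np.nan for a in b]);print(h.round(1))
w=(b>40)&(b<140)|(b>220)&(b<320);w&=~np.isnan(h)
for R in((45,135),(225,315)):
    w=(b>=R[0])&(b<R[1])&~np.isnan(h);print('lobe rel yaw',np.degrees(np.angle(np.sum((h[w]-h[w].mean())*np.exp(8j*np.radians(b[w]+2.5)))))/8)
E
```

```text
orange 183 [604.76943324   9.43455794 100.63183717]
[23.  23.1 23.6 24.1 25.1 26.  24.1 22.4 20.9 21.1 21.4 23.8 24.6 24.8
 24.9 23.9 22.9 21.3 21.5 22.2 24.1 25.  25.1 24.6 23.7 21.5 21.4 21.2
 22.5 23.9 25.9 25.4 24.5 24.  23.5 23.4 23.4 23.5 23.9 24.6 25.5 23.7
 22.7 20.5 20.1 20.7 21.4 22.6 23.8 23.8 23.2 22.  20.3 20.  20.5 20.3
 22.6 23.3 24.1 23.6 22.4 20.4 19.9 20.  20.1 22.7 23.6 25.2 24.3 23.6
 23.1 23. ]
lobe rel yaw -22.327436209637646
lobe rel yaw 21.613460714568596
```

>>> play_rows:
  series: "0.3 0 0 0.006 0.6;0.3 0 0 0 0;0.3 0 0 0 0"

```text
time: 20.12
ee_pos: [604.8, 10.6, 142.9]
ee_rot: [0.834, 0.551, -0.0, -0.0]
contact_force: [-3.6, -1.2, 4.5]
opening: 45.7
finger_force: 43.4
```

```bash
cat > r.py <<'E'
from h import *
stat()
for i in range(4):
    f=env.grab_frame('wrist');s=env.read_state();print(s['ft_torque'].round(3),s['contact_force'].round(1))
im=f['image'].astype(int);P=world(f)
s,tx,ty,yaw=tool()
Z=P[...,2];o=(im[...,0]>1.6*im[...,1])&(im[...,0]>150)&(Z>85)&(Z<130);c=P[o].mean(0);print('orange',c)
X,Y=P[...,0]-c[0],P[...,1]-c[1];r=np.hypot(X,Y);t=(np.degrees(np.arctan2(Y,X))-yaw)%360
k=(Z>c[2]-6)&(Z<c[2]+6)&(r<26)&~o;b=np.arange(0,360,5)
h=np.array([np.percentile(r[k&(t>=a)&(t<a+5)],98) if (k&(t>=a)&(t<a+5)).sum()>3 else np.nan for a in b])
for R in((45,135),(225,315)):
    w=(b>=R[0])&(b<R[1])&~np.isnan(h);print('lobe',np.degrees(np.angle(np.sum((h[w]-h[w].mean())*np.exp(8j*np.radians(b[w]+2.5)))))/8%45)
E
python3 r.py
```

```text
t20.12 p [604.8  10.6 142.9] yaw -23.1 F [-3.6 -1.2  4.5] T [-0.529  0.415 -0.191] op 45.7 ff 43.4 j [-0.08  0.66  1.55  0.    0.93  0.32] rot [ 0.834  0.551 -0.    -0.   ]
[-0.497  0.447 -0.095] [-3.1 -1.2  4.2]
[-0.512  0.466 -0.057] [-3.  -3.1  4.3]
[-0.522  0.518 -0.108] [-3.1 -1.9  4.5]
[-0.541  0.535 -0.107] [-2.8 -2.9  4.3]
orange [605.10847695   9.18296735 100.9120243 ]
lobe 24.02650051120973
lobe 20.3187529696271
```

>>> play_rows:
  series: "0.3 0 0 0 0.7;0.3 0 0 0 0;0.3 0 0 0 0"

```text
time: 20.7
ee_pos: [604.8, 10.7, 142.9]
ee_rot: [0.854, 0.521, -0.0, -0.0]
contact_force: [-3.2, -0.1, 3.9]
opening: 45.9
finger_force: 43.5
```

```bash
python3 r.py
```

```text
t20.70 p [604.8  10.7 142.9] yaw -27.3 F [-3.2 -0.1  3.9] T [-0.225  0.507 -0.133] op 45.9 ff 43.5 j [-0.08  0.66  1.55  0.    0.93  0.39] rot [ 0.854  0.521 -0.    -0.   ]
[-0.151  0.558 -0.044] [-2.8 -0.2  3.9]
[-0.103  0.533 -0.052] [-3.   0.3  3.7]
[-0.11   0.521 -0.055] [-3.2  0.5  4.4]
[-0.093  0.573 -0.021] [-3.6 -0.3  4.3]
orange [604.9653878    9.34420848 100.76839245]
lobe 23.657896047686563
lobe 21.052610529750222
```

>>> play_rows:
  series: "0.3 0 0 0 0.8;0.3 0 0 0 0;0.3 0 0 0 0"

```text
time: 21.28
ee_pos: [604.8, 10.6, 142.8]
ee_rot: [0.875, 0.484, -0.0, -0.0]
contact_force: [-2.5, 2.2, 1.0]
opening: 46.1
finger_force: 43.3
```

```bash
python3 r.py
```

```text
t21.27 p [604.8  10.6 142.8] yaw -32.0 F [-2.5  2.2  1. ] T [ 0.143  0.403 -0.089] op 46.1 ff 43.3 j [-0.08  0.66  1.55  0.    0.93  0.48] rot [ 0.875  0.484 -0.    -0.   ]
[ 0.148  0.406 -0.059] [-2.5  2.2 -0. ]
[ 0.196  0.369 -0.09 ] [-2.6  1.4  0.6]
[0.192 0.41  0.005] [-2.7  2.1  0.5]
[ 0.124  0.382 -0.038] [-2.8  2.5  0.4]
orange [604.82663928   9.95032921 100.66615739]
lobe 22.22316670658844
lobe 22.46170877161081
```

>>> play_rows:
  series: "0.3 0 0 0.006 0.7;0.3 0 0 0 0;0.3 0 0 0 0"

```text
time: 21.85
ee_pos: [604.9, 10.6, 142.7]
ee_rot: [0.892, 0.452, 0.0, -0.0]
contact_force: [-3.3, 3.7, 4.2]
opening: 46.4
finger_force: 43.5
```

```bash
python3 r.py
```

```text
t21.85 p [604.9  10.6 142.7] yaw -36.3 F [-3.3  3.7  4.2] T [ 0.384  0.526 -0.077] op 46.4 ff 43.5 j [-0.08  0.66  1.55  0.    0.93  0.55] rot [ 0.892  0.452  0.    -0.   ]
[0.426 0.622 0.055] [-3.3  3.6  4.6]
[ 0.474  0.581 -0.004] [-3.3  4.   5.1]
[0.416 0.6   0.01 ] [-3.7  3.7  3.9]
[0.408 0.603 0.086] [-4.4  3.6  4.9]
orange [605.22110177   9.73432695 100.48635967]
lobe 23.71608903040216
lobe 21.146401090120577
```

>>> play_rows:
  series: "0.3 0 0 0 0.8;0.3 0 0 0 0"

```text
time: 22.3
ee_pos: [604.9, 10.6, 142.7]
ee_rot: [0.91, 0.414, 0.0, 0.0]
contact_force: [-2.0, 2.8, 2.4]
opening: 45.9
finger_force: 43.4
```

```bash
python3 r.py
```

```text
t22.30 p [604.9  10.6 142.7] yaw -41.1 F [-2.   2.8  2.4] T [ 0.352  0.551 -0.069] op 45.9 ff 43.4 j [-0.08  0.66  1.55 -0.    0.93  0.64] rot [0.91  0.414 0.    0.   ]
[ 0.339  0.47  -0.066] [-3.   3.6  3. ]
[ 0.357  0.509 -0.092] [-3.6  3.   3.2]
[0.318 0.463 0.022] [-2.9  3.   2.9]
[0.324 0.501 0.021] [-3.1  3.5  3.5]
orange [605.67901113   9.01777573 100.82658955]
lobe 25.98257922235187
lobe 18.808546606549776
```

>>> play_rows:
  series: "0.3 0 0 -0.02 0;0.3 0 0 0 0;0.3 0 0 0 0"

```text
time: 22.88
ee_pos: [604.8, 10.6, 142.9]
ee_rot: [0.91, 0.414, -0.0, -0.0]
contact_force: [4.2, 2.4, -21.0]
opening: 45.6
finger_force: 44.0
```

```bash
python3 r.py
```

```text
t22.88 p [604.8  10.6 142.9] yaw -41.1 F [  4.2   2.4 -21. ] T [ 0.179 -0.601  0.069] op 45.6 ff 44.0 j [-0.08  0.66  1.55 -0.    0.93  0.64] rot [ 0.91   0.414 -0.    -0.   ]
[ 0.139 -0.662  0.111] [  4.6   2.2 -21.9]
[ 0.211 -0.716  0.143] [  4.5   1.5 -22.9]
[ 0.163 -0.777  0.12 ] [  5.3   1.6 -24.2]
[ 0.151 -0.825  0.099] [  3.6   2.5 -24.4]
orange [605.65480545   8.50429993 101.09988914]
lobe 27.029235539821755
lobe 17.996101520216957
```

>>> play_rows:
  series: "0.3 0 0 0.02 0;0.3 0 0 0 0"

```text
time: 23.32
ee_pos: [604.8, 10.6, 142.8]
ee_rot: [0.91, 0.414, -0.0, 0.0]
contact_force: [1.6, 2.1, -12.8]
opening: 45.8
finger_force: 45.5
```

```bash
python3 r.py
```

```text
t23.32 p [604.8  10.6 142.8] yaw -41.1 F [  1.6   2.1 -12.8] T [ 0.186 -0.039 -0.   ] op 45.8 ff 45.5 j [-0.08  0.66  1.55 -0.    0.93  0.64] rot [ 0.91   0.414 -0.     0.   ]
[ 0.221 -0.026  0.106] [  0.9   3.5 -11.7]
[ 0.195 -0.021  0.108] [  0.6   2.  -10.2]
[0.201 0.036 0.023] [  0.9   2.6 -10.4]
[0.19  0.074 0.127] [-0.5  2.  -9.5]
orange [605.70638027   8.53258648 101.15059136]
lobe 26.726090146403003
lobe 17.668409412099066
```

>>> play_rows:
  series: "0.3 0 0 0.008 0.5;0.3 0 0 0 0.5;0.3 0 0 0 0"

```text
time: 23.9
ee_pos: [605.1, 11.0, 142.7]
ee_rot: [0.931, 0.365, 0.0, -0.0]
contact_force: [0.3, 6.1, -7.0]
opening: 45.7
finger_force: 46.0
```

```bash
python3 r.py
```

```text
t23.90 p [605.1  11.  142.7] yaw -47.2 F [ 0.3  6.1 -7. ] T [0.72  0.004 0.409] op 45.7 ff 46.0 j [-0.08  0.66  1.55  0.    0.93  0.74] rot [ 0.931  0.365  0.    -0.   ]
[ 0.696 -0.052  0.347] [ 1.3  7.3 -7. ]
[0.757 0.03  0.383] [ 0.6  6.2 -7.2]
[ 0.737 -0.015  0.411] [ 1.   6.6 -5.6]
[ 0.751 -0.041  0.407] [ 0.9  6.5 -6.4]
orange [605.40826913   9.40855852 101.05389812]
lobe 24.674165946666513
lobe 20.325029036285738
```

>>> play_rows:
  series: "0.3 0 0 0.008 -0.3;0.3 0 0 0 0;0.3 0 0 0 0"

```text
time: 24.48
ee_pos: [605.0, 10.7, 142.7]
ee_rot: [0.925, 0.38, 0.0, 0.0]
contact_force: [-2.1, 4.2, 2.0]
opening: 46.0
finger_force: 46.9
```

```bash
python3 r.py
```

```text
t24.48 p [605.   10.7 142.7] yaw -45.3 F [-2.1  4.2  2. ] T [0.595 0.525 0.086] op 46.0 ff 46.9 j [-0.08  0.66  1.55  0.    0.93  0.71] rot [0.925 0.38  0.    0.   ]
[0.566 0.544 0.153] [-2.9  4.6  2.3]
[0.599 0.527 0.159] [-2.   5.9  2.6]
[0.57  0.585 0.125] [-2.5  4.6  2.4]
[0.602 0.585 0.115] [-3.1  5.3  2.9]
orange [605.99026839   8.20450813 101.367417  ]
lobe 27.83519199436112
lobe 16.984479658995713
```

>>> play_rows:
  series: "0.8 0 0 0 0;0.8 0 0 0 0;0.8 0 0 0 0;0.8 0 0 0 0;0.8 0 0 -0.5 0;0.8 0 0 -1 0;0.8 0 0 -1 0;0.8 0 0 0 0"

```text
time: 25.68
ee_pos: [606.2, 10.5, 245.0]
ee_rot: [0.925, 0.38, 0.002, 0.001]
contact_force: [-0.0, 0.5, 0.2]
opening: 68.2
finger_force: 0.0
```

```bash
python3 - <<'E'
from h import *
stat()
f=env.grab_frame('wrist');im=f['image'].astype(int);cv2.imwrite('pics/end.png',f['image'][:,:,::-1]);P=world(f)
Z=P[...,2];o=(im[...,0]>1.6*im[...,1])&(im[...,0]>150)&(Z>85)&(Z<130);c=P[o].mean(0);print('orange',o.sum(),c)
X,Y=P[...,0]-604.3,P[...,1]-9.8;r=np.hypot(X,Y);t=np.degrees(np.arctan2(Y,X));b=np.arange(-180,180,6)
k=(Z>90)&(Z<110)&(r<30)&~o;print('top z',np.median(Z[k]),cv2.minEnclosingCircle(P[k&(Z>94)][:,:2].astype(np.float32)))
h=np.array([np.percentile(r[k&(t>=a)&(t<a+6)],98) for a in b]);z=np.sum(h*np.exp(8j*np.radians(b+3)));print('lobe',np.degrees(np.angle(z))/8, 'expected if at release yaw', (-45.3+22.5+22.5)%45-22.5)
g=(Z>58)&(Z<70)&(np.hypot(P[...,0]-594,P[...,1]-69)<20);print('peg',cv2.minEnclosingCircle(P[g][:,:2].astype(np.float32)))
E
```

```text
t25.68 p [606.2  10.5 245. ] yaw -45.3 F [-0.   0.5  0.2] T [0.009 0.047 0.086] op 68.2 ff 0.0 j [-0.08  0.53  1.47 -0.    1.14  0.71] rot [0.925 0.38  0.002 0.001]
orange 68 [604.8293499   10.39630459 100.15861744]
top z 98.3653555871503 ((605.0040283203125, 9.671605110168457), 24.98078727722168)
lobe 21.84188817334163 expected if at release yaw 22.200000000000003
peg ((593.3076171875, 68.72134399414062), 5.9955573081970215)
```

View pics/end.png

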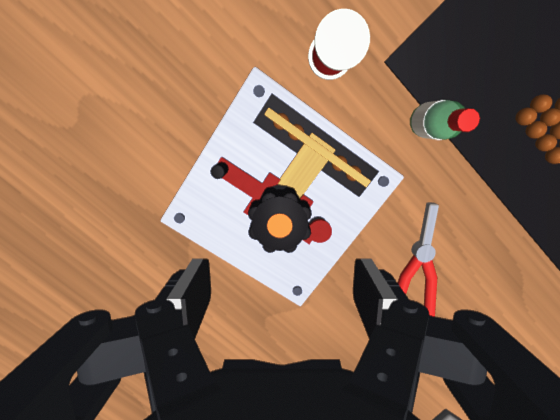

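```bash
python3 - <<'E'
from h import *
for i in range(4):
    env.grab_frame('wrist');print(env.read_state()['ft_torque'].round(3))
stat();print(to(604.7,10.2,143))
E
```

```text
[ 0.03  -0.054 -0.054]
[-0.038 -0.057 -0.009]
[-0.014 -0.038 -0.003]
[-0.057 -0.003 -0.005]
t25.93 p [604.4  10.6 240.9] yaw -45.3 F [1.1 0.4 1.4] T [-0.057 -0.003 -0.005] op 68.1 ff 0.0 j [-0.08  0.53  1.47 -0.    1.14  0.71] rot [ 0.925  0.38  -0.001 -0.   ]
[-1.000e-03  1.200e-02  2.447e+00]
```

>>> play_rows:
  series: "0.8 0 0 0.9 0;0.8 0 0 0.9 0;0.8 0 0.01 0.5 0;0.8 0 0 0.14 0;0.8 0 0 0 0;0.3 0 0 0 0;0.3 0 0 0 0;0.3 0 0 0 0;0.3 0 0 0 0;0.3 0 0 0 0"
  force: 40

```text
time: 27.18
ee_pos: [604.9, 10.6, 145.4]
ee_rot: [0.925, 0.38, 0.0, -0.0]
contact_force: [-4.8, 2.7, 5.3]
opening: 45.6
finger_force: 41.1
```

```bash
python3 r.py
```

```text
t27.18 p [604.9  10.6 145.4] yaw -45.3 F [-4.8  2.7  5.3] T [0.352 0.553 0.015] op 45.6 ff 41.1 j [-0.08  0.65  1.55  0.    0.94  0.71] rot [ 0.925  0.38   0.    -0.   ]
[ 0.387  0.539 -0.019] [-4.7  3.5  5.3]
[ 0.341  0.584 -0.022] [-5.1  2.9  5.5]
[ 0.319  0.599 -0.052] [-5.   2.4  5. ]
[ 0.364  0.602 -0.036] [-4.4  3.   5.7]
orange [605.85048365   8.16653893 101.1616301 ]
lobe 27.941259368513844
lobe 16.715125638912397
```

>>> play_rows:
  series: "0.3 0 -0.012 0 0.3;0.3 0 0 0 0;0.3 0 0 0 0"

```text
time: 27.75
ee_pos: [604.9, 10.8, 145.3]
ee_rot: [0.931, 0.365, 0.0, 0.0]
contact_force: [-3.8, 2.3, 7.6]
opening: 45.8
finger_force: 41.3
```

```bash
python3 r.py
```

```text
t27.75 p [604.9  10.8 145.3] yaw -47.2 F [-3.8  2.3  7.6] T [0.275 0.486 0.351] op 45.8 ff 41.3 j [-0.08  0.65  1.55  0.    0.94  0.74] rot [0.931 0.365 0.    0.   ]
[0.191 0.507 0.365] [-2.7  2.2  7.8]
[0.206 0.517 0.352] [-4.6  3.1  8.6]
[0.283 0.483 0.345] [-3.4  2.2  9. ]
[0.228 0.447 0.326] [-3.9  1.6  6.8]
orange [604.7956326   10.20916262  99.95431445]
lobe 21.793691059130225
lobe 23.085269873283963
```

>>> play_rows:
  series: "0.3 0 0 0 -0.28;0.3 0 0 0 0;0.8 0 0 0 0;0.8 0 0 0 0;0.8 0 0 0 0;0.8 0 0 0 0;0.8 0 0 -0.5 0;0.8 0 0 -1 0;0.8 0 0 -1 0;0.8 0 0 -1 0;0.8 0 0 0 0;0.8 0 0 0 0"

```text
time: 29.45
ee_pos: [604.5, 10.7, 283.8]
ee_rot: [0.925, 0.379, -0.0, -0.0]
contact_force: [-0.6, 0.2, 0.0]
opening: 68.4
finger_force: 0.0
```

```bash
python3 - <<'E'
from h import *
stat()
f=env.grab_frame('wrist');im=f['image'].astype(int);P=world(f)
Z=P[...,2];o=(im[...,0]>1.6*im[...,1])&(im[...,0]>150)&(Z>85)&(Z<130)
X,Y=P[...,0]-604.3,P[...,1]-9.8;r=np.hypot(X,Y);t=np.degrees(np.arctan2(Y,X));b=np.arange(-180,180,6)
k=(Z>90)&(Z<110)&(r<30)&~o;print('top z',np.median(Z[k]))
h=np.array([np.percentile(r[k&(t>=a)&(t<a+6)],98) for a in b]);z=np.sum(h*np.exp(8j*np.radians(b+3)));print('lobe',np.degrees(np.angle(z))/8)
g=(Z>58)&(Z<70)&(np.hypot(P[...,0]-594,P[...,1]-69)<20);print('peg',cv2.minEnclosingCircle(P[g][:,:2].astype(np.float32)))
print(env.close_job())
E
```

```text
t29.45 p [604.5  10.7 283.8] yaw -45.5 F [-0.6  0.2  0. ] T [-0.001 -0.065 -0.038] op 68.4 ff 0.0 j [-0.08  0.48  1.42 -0.    1.24  0.71] rot [ 0.925  0.379 -0.    -0.   ]
top z 98.29901008532899
lobe 21.306177777221563
peg ((593.0035400390625, 68.60763549804688), 5.888617038726807)
the job is handed in; nothing more can be done
None
```

The job is handed in: the washer is home, the knob dropped into its thread on the backward turn, and it was then screwed down tight on the washer; but tightening peaked at about 0.4 N m, and a re-check reached 0.35 N m, both over the 0.3 N m limit, so it may count as forced; no other thing around the jig was touched.

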